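# Swing the coin changer round the post onto the test rail

## Robot

A 6-joint arm with a two-finger parallel gripper is mounted at the origin on the work surface. World frame = base frame: x ahead of the robot, y to its left, z up, the work surface at z = 0. Lengths are in m, angles in rad, forces in N, time in s.
With the tool pointing down it reaches from about 0.35 to 0.975 m from the base axis. Payload 4.9 kg.
Tool frame: the origin (TCP) lies at the very end of the fingers, on their centre line; the grasp point (between the pads) lies 19 mm behind it; z points along the fingers, y is the line along which they close (so a half turn about z gives the same grasp; the last joint's range is limited). The gripper opens to 85 mm and grips with 20 to 120 N. Pads are 22 mm wide; open, the fingers measure 114 mm over their backs; the gripper's body (76 mm by 85 mm) begins 54 mm behind the grasp point. The pads swing forward as they close: fully open they stand 13 mm farther back than shut.
Start: joints at [-1.394, 0.053, 1.613, -0, 1.476, -0.119], TCP at [0.182, -0.598, 0.231] pointing down, gripper open.
Joint ranges: [-3.01, 3.01], [-1.01, 2.22], [0.06, 2.58], [-1.02, 4.17], [0.09, 2.62], [-3.14, 3.14]. Speed limits (rad/s): [2.57, 2.57, 3.14, 3.14, 3.14, 3.14].

## Interface

Orientations are given as a rotation vector (axis times angle).
In Python, from station import ctrl, imaging gives the robot as it stands.
- The arm moves only by the tool play_rows, never from a script. Its argument "series" is a list of rows, each a list of 3 entries, a list of its own where there are three numbers: the opening, from 0 (shut) to 1 (fully open), then the shift along the tool's x, y, z each as a share of 0.05 m, from -1 to 1, then the turn, a rotation vector about the tool's x, y, z each as a share of 8 degrees, from -1 to 1. In form: [[grip, [dx, dy, dz], [ax, ay, az]], ...]. A call has 1 to 8 rows; each row shifts and turns the commanded pose from where the row before left it, along the tool's axes as they then stand; what a row does not reach is not made up. A row lasts 1/8 s, in which the tool goes at most 62.5 mm and 10.7 degrees, less where a joint would pass 70% of its speed; a pose out of reach is approached as far as the arm can. A call with a number of a shift or a turn outside -1 to 1 is refused whole. A call with a gripper value outside its range is refused whole. The fingers move at their own pace and stop on an object; "force" is the grip in N (left out, the last holds). Time passes only in rows, so rows that do not move let the fingers close. It gives the time, the measured TCP pose, the force, the opening and the grip force at its end, in the units of the state.
- ctrl.get_obs(): the state, without advancing time (a new reading comes with each control period).
- imaging.get_image(name): name is "side" or "top" or "wrist"; returns a dict with "color" (384x512x3 uint8, blue, green, red), "fx", "fy", "cx", "cy" (pixels), "extrinsics" (4x4, takes a point from world to camera coordinates); the wrist camera has in their place "hand_eye" (4x4, takes a point from camera to tool coordinates, whose origin is the TCP and whose axes are the flange's). Camera axes: x right, y down, z forward; pixel columns grow to the right and rows downward; lengths in m; the calibration is good to about 2 mm. A picture is of the moment at which its call begins: read the wrist's pose just before it. There is no depth.
- ctrl.finish_job(): hands the job in; it is judged then, once.
The state is a dict: "t": time; "q": joint angles; "dq": joint speeds; "effort": joint torques, N m; "tool_pos": TCP position; "tool_rot": TCP orientation; "contact_force": force on the tool from outside, world axes, zero at the start; "wrist_torque": the same for the moment, N m; "opening": finger opening in m; "grip_force": force on a finger pad.
Only numpy, scipy, OpenCV 4.12 (cv2) and the standard library are available. Lean on these libraries where they do the work, as an engineer would, in place of code of your own. Each camera call takes 0.05 s, during which the arm holds its last target. There are 200 camera calls.

## Task

On the vending-machine service bench, the square coin changer sits just beside the round post at the end of the low metal test rail, with its coin-slot front turned away from that post. Push it so that it pivots round the post by a quarter turn and ends lying flush along the rail, its back to the rail and its coin-slot front facing the robot's side. Keep it flat on the bench while you push and leave the oblong note reader where it lies.

Things in the scene. Friction and masses are not known exactly. Their poses are not given: they have to be found in the camera images.
- changer: Coin changer: the only square box, 110 x 110 x 60 mm high, grey, loose, 0.4 to 0.85 kg. Origin: centre of its underside, z up. Own -x points out of its front, +x out of its back (three brass coins show on top there). At the start its back is 0 to 20 mm from the post and its x axis 90 +- 8 degrees anticlockwise (from above) of the rail's x axis; when done both x axes point the same way.
- changer_front (a point): Centre of the changer's front face (bright steel, with a coin slot; a steel strip with a dark slot runs along this edge of its top): 55 mm from the changer's axis along its own -x, 30 mm above its underside.
- rail: Fixed test rail. Origin: bench height, axis of its round steel post (24 mm diameter, 70 mm high). Own y runs from the post along the rail, own x to its far side, away from the robot. Aluminium bar 24 mm thick, 40 mm high, from y = 10 to 160 mm; its face to the robot is at x = -12 mm, in line with the post's side. Changer centre: x -35, y -80 mm at the start, x -67, y -30 to +60 when done.
- reader: Note reader, not to be disturbed: oblong grey plastic box 120 x 70 x 50 mm, loose, beyond the end of the rail. Origin: centre of its underside; own x along its 120 mm length.
Things that resemble listed ones, but are neither listed nor needed, are in the scene too. What is shaped like the changer but pink or red is not meant. Leave any green or turquoise look-alike of the rail alone.

How it is judged:
On the way:
1. the changer is partly turned (20 to 70 degrees to the rail) while still beside the post (its centre within 115 mm of the post's axis) (angle between the x axis of changer and the x axis of rail, either way round between 0.35 and 1.22 rad and horizontal distance between changer and rail below 0.115 m), for 0.05 s.
At the end, for the whole second after the job is handed in: The changer lies flat and at rest with its back along the rail: within 10 degrees of square, its centre within 12 mm of 67 mm from the rail's centre line (flush), between 35 mm before and 110 mm past the post along the rail, coin-slot front away from the rail (angle between the x axis of changer and the x axis of rail, either way round below 0.175 rad and x of changer_front in the frame of rail below -0.105 m and x of changer in the frame of rail between -0.079 and -0.055 m and y of changer in the frame of rail between -0.035 and 0.11 m and angle between changer's own z axis and vertical below 0.09 rad and height (world z) of changer below 0.008 m and linear speed of changer below 0.02 m/s); the robot touches nothing.
It fails at once if the changer is tipped by more than 17 degrees (angle between changer's own z axis and vertical above 0.3 rad).
It fails at once if the changer is lifted more than 20 mm off the bench (height (world z) of changer above 0.02 m).
It fails at once if the note reader is shoved more than 20 mm (distance of reader from where it was at the start of the episode above 0.02 m).
It also fails if it takes over 48 s, if anything falls off the work surface, if the arm or the gripper's body presses on something with over 40 N, if the wrist force passes 120 N, or if a joint passes its speed limit or range.

## Working session

There is one attempt and no reset: what is moved stays moved. The work goes in short steps, Python scripts to look and compute and a tool call to move; the robot and the scene stay as the last step left them, time stands still between calls to the robot, and variables do not carry over. Pictures are saved under pics/ and viewed, at most 11 in all, crops included, and the job is handed in when it is done.

Besides the shell and the picture viewer there is one more tool, called after "Emit:" as name([rows], argument=value, ...), one row to a line, values as JSON. play_rows: Moves the arm, as the interface text tells. Shift numbers are shares of 0.05 m and turn numbers shares of 8 degrees, none past 1 either way. Its arguments: {"type":"object","properties":{"series":{"type":"array"},"force":{"type":"number"}},"required":["series"]}

```bash
mkdir -p pics && ls && python3 - <<'E'
from station import ctrl, imaging
import cv2, numpy as np
o=ctrl.get_obs(); print(o['t'],o['tool_pos'],o['tool_rot'])
for n in ['top','side']:
    im=imaging.get_image(n); cv2.imwrite(f'pics/{n}0.png',im['color'])
    np.savez(f'{n}.npz',**im); print(n,im['fx'],im['fy'],im['cx'],im['cy']); print(np.round(im['extrinsics'],4))
E
```

```text
pics
0.0 [ 0.18207591 -0.59722766  0.23001611] [-3.10519398e+00 -4.62596828e-01  3.43349459e-05]
top 358.2672033604204 358.2672033604204 255.54423189081228 192.60573841514983
[[ 0.0081 -0.9997 -0.0251  0.112 ]
 [-0.9941 -0.0053 -0.1087  0.5161]
 [ 0.1085  0.0258 -0.9938  0.8351]
 [ 0.      0.      0.      1.    ]]
side 410.81027102397394 410.81027102397394 256.17292344548196 184.6395941603823
[[ 0.9961 -0.0885 -0.0013 -0.502 ]
 [-0.0714 -0.7954 -0.6019  0.1361]
 [ 0.0522  0.5996 -0.7986  0.8451]
 [ 0.      0.      0.      1.    ]]
```

View pics/top0.png

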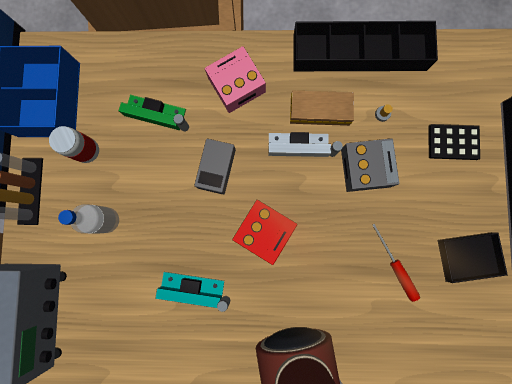

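View pics/side0.png

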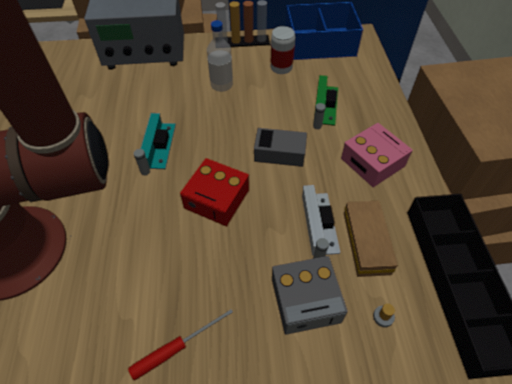

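The top view shows these things:
- **Changer candidates:** grey (370,165), red (265,232) and pink (236,79). The grey one, with coins on its left and the steel strip on its right, is the changer.
- **Rail candidates:** aluminium (303,144), green (153,110) and turquoise (190,290). The aluminium one, with its post at (337,147), is the rail.
- **Reader:** grey oblong at (215,166).
- **Obstacles:** a knob at (383,113) and a wooden block at (322,107), both close by.

Next I'll check the choice in a close crop and measure.

```bash
cat > h.py <<'E'
import numpy as np, cv2
from scipy.spatial.transform import Rotation as R
def ray(im,uv,z):
    E=im['extrinsics']; Rm,t=E[:3,:3],E[:3,3]; C=-Rm.T@t
    d=Rm.T@np.array([(uv[0]-im['cx'])/im['fx'],(uv[1]-im['cy'])/im['fy'],1.])
    return C+d*(z-C[2])/d[2]
def proj(im,p):
    c=im['extrinsics'][:3,:3]@np.array(p)+im['extrinsics'][:3,3]
    return np.array([im['cx']+im['fx']*c[0]/c[2],im['cy']+im['fy']*c[1]/c[2]])
E
python3 - <<'E'
from h import *
im=dict(np.load('top.npz')); c=im['color']
E=im['extrinsics']; print('cam',-E[:3,:3].T@E[:3,3])
x0,y0,w,h=190,90,220,120
cv2.imwrite('pics/crop0.png',cv2.resize(c[y0:y0+h,x0:x0+w],None,fx=3.6,fy=3.6,interpolation=cv2.INTER_CUBIC))
hsv=cv2.cvtColor(c,cv2.COLOR_BGR2HSV); m=((hsv[...,1]<60)&(hsv[...,2]>60)).astype(np.uint8)*255
m[:90]=0;m[210:]=0;m[:,:190]=0;m[:,410:]=0
cs,_=cv2.findContours(m,cv2.RETR_EXTERNAL,cv2.CHAIN_APPROX_NONE)
for k in cs:
    if cv2.contourArea(k)<80: continue
    r=cv2.minAreaRect(k); print(cv2.contourArea(k),r, cv2.boxPoints(r).round(1).tolist())
    print(' poly',cv2.approxPolyDP(k,2.5,True)[:,0].tolist())
E
```

```text
cam [0.42149918 0.09321045 0.88880852]
2089.5 ((372.4769592285156, 163.31539916992188), (46.885128021240234, 48.001441955566406), 82.87498474121094) [[345.79998779296875, 143.0], [393.3999938964844, 137.10000610351562], [399.20001220703125, 183.60000610351562], [351.6000061035156, 189.60000610351562]]
 poly [[392, 139], [346, 143], [352, 188], [399, 182]]
1338.5 ((213.7353057861328, 165.058837890625), (28.61920166015625, 49.71980285644531), 14.03624439239502) [[193.8000030517578, 185.6999969482422], [205.89999389648438, 137.5], [233.60000610351562, 144.39999389648438], [221.60000610351562, 192.60000610351562]]
 poly [[206, 139], [195, 186], [222, 191], [233, 145]]
1116.5 ((299.5, 144.5), (23.0, 61.0), 90.0) [[269.0, 133.0], [330.0, 133.0], [330.0, 156.0], [269.0, 156.0]]
 poly [[269, 133], [269, 155], [327, 156], [330, 153], [328, 134], [309, 133], [308, 143], [290, 143], [290, 133]]
```

View pics/crop0.png

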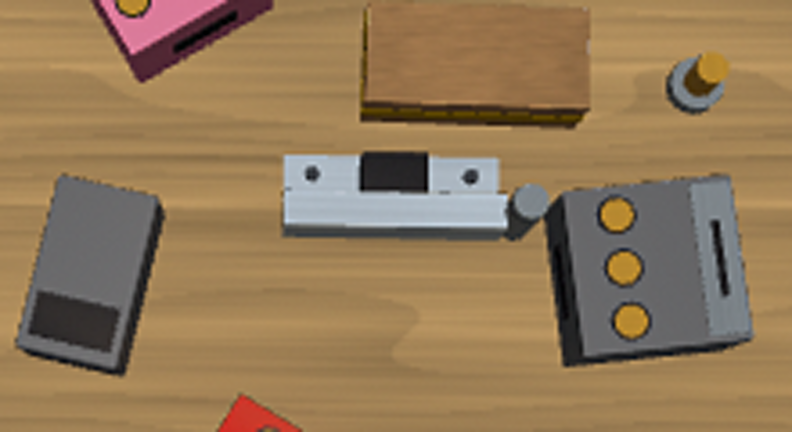

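```bash
python3 - <<'E'
from h import *
im=dict(np.load('top.npz'))
px=lambda u,v:(190+(u+.5)/3.6-.5,90+(v+.5)/3.6-.5)
co=np.array([ray(im,px(*p),.06)[:2] for p in [(561,194),(728,176),(750,340),(583,358)]])
print('corners',co.round(4).tolist(),'sides',np.linalg.norm(co-np.roll(co,-1,0),axis=1).round(4),'c',co.mean(0))
xa=(co[0]+co[3]-co[1]-co[2]); print('changer yaw',np.degrees(np.arctan2(xa[1],xa[0])))
post=ray(im,px(529,202),.07); print('post',post)
for a,b,n in [((284,190),(506,195),'back'),((284,226),(500,235),'front')]:
    A,B=ray(im,px(*a),.04)[:2],ray(im,px(*b),.04)[:2]; d=A-B; print(n,A,B,np.linalg.norm(d),'rail yaw',np.degrees(np.arctan2(d[1],d[0]))-90)
print('bolt base',ray(im,px(693,90),0),'block front',ray(im,px(360,108),.03),ray(im,px(580,112),.03))
print('reader',ray(im,(213.7,165),.05))
E
```

```text
corners [[0.629, -0.0956], [0.6412, -0.2039], [0.5336, -0.2143], [0.5214, -0.1076]] sides [0.109  0.1082 0.1074 0.1083] c [ 0.58129501 -0.15535489]
changer yaw 96.45889682946941
post [ 0.6212359  -0.07271161  0.07      ]
back [0.63645785 0.0848027 ] [ 0.63330073 -0.06357247] 0.14840875256296518 rail yaw -1.2189551215490297
front [0.61182288 0.08470044] [ 0.60606929 -0.05920009] 0.14401551032463808 rail yaw -2.289643548308433
bolt base [ 0.71900157 -0.20303192  0.        ] block front [0.69634832 0.03301642 0.03      ] [ 0.6935584  -0.11635264  0.03      ]
reader [0.57871836 0.21525495 0.05      ]
```

The crop confirms it. The grey square box has three brass coins facing the post and a steel strip with a slot on the far right, and its sides measure about 108 mm. I'll push on its far (own -y) side near the front corner and carry it round in an arc about the post, starting by turning the tool.

Emit:
play_rows([
  [0,[0,0,0],[0,0,-1]],
  [0,[0,0,0],[0,0,-1]],
  [0,[0,0,0],[0,0,-1]],
  [0,[0,0,0],[0,0,-1]],
  [0,[0,0,0],[0,0,-1]],
  [0,[0,0,0],[0,0,-1]],
  [0,[0,0,0],[0,0,-1]],
  [0,[0,0,0],[0,0,-1]],
])

```text
t: 1.1
tool_pos: [0.1821, -0.5975, 0.2305]
tool_rot: [-2.384, -2.044, -0.001]
contact_force: [-0.4, -0.3, -0.9]
opening: -0.0001
grip_force: 0.0
```

Emit:
play_rows([
  [0,[0,0,0],[0,0,-1]],
  [0,[0,0,0],[0,0,-1]],
  [0,[0,0,0],[0,0,0]],
])

```text
t: 1.48
tool_pos: [0.1822, -0.5975, 0.2307]
tool_rot: [-2.084, -2.35, -0.001]
contact_force: [0.1, -0.3, -0.1]
opening: 0.0001
grip_force: 0.0
```

```bash
cat >> h.py <<'E'
def delta(o,p,yaw):
    "target TCP p (world), tool x yaw (deg), tool down -> shift in tool axes (units of .05) and turn (units of 8deg)"
    Rt=R.from_rotvec(o['tool_rot']); G=R.from_euler('z',yaw,degrees=True)*R.from_euler('x',180,degrees=True)
    print('t',o['t'],'pos',np.round(o['tool_pos'],4),'yaw',np.degrees(np.arctan2(*Rt.as_matrix()[1::-1,0])).round(2),'F',np.round(o['contact_force'],1))
    print(' shift',(Rt.inv().apply(np.array(p)-o['tool_pos'])/.05).round(2),'turn',(np.degrees((Rt.inv()*G).as_rotvec())/8).round(2))
E
python3 - <<'E'
from h import *
from station import ctrl
delta(ctrl.get_obs(),[.665,-.188,.15],96.5)
E
```

```text
t 1.475 pos [ 0.1822 -0.5975  0.2307] yaw 96.86 F [ 0.1 -0.3 -0.1]
 shift [ 6.98 10.57  1.62] turn [-0.   -0.01  0.04]
```

Emit:
play_rows([
  [0,[0.46,0.7,0.1],[0,0,0]],
  [0,[0.46,0.7,0.1],[0,0,0]],
  [0,[0.46,0.7,0.1],[0,0,0]],
  [0,[0.46,0.7,0.1],[0,0,0]],
  [0,[0.46,0.7,0.1],[0,0,0]],
  [0,[0.46,0.7,0.1],[0,0,0]],
  [0,[0.46,0.7,0.1],[0,0,0]],
  [0,[0.46,0.7,0.1],[0,0,0]],
])

```text
t: 2.48
tool_pos: [0.4387, -0.3802, 0.191]
tool_rot: [-2.086, -2.349, 0.0]
contact_force: [0.0, -0.2, -0.3]
opening: 0.0002
grip_force: 0.0
```

Emit:
play_rows([
  [0,[0.46,0.7,0.1],[0,0,0]],
  [0,[0.46,0.7,0.1],[0,0,0]],
  [0,[0.46,0.7,0.1],[0,0,0]],
  [0,[0.46,0.7,0.1],[0,0,0]],
  [0,[0.46,0.7,0.1],[0,0,0]],
  [0,[0.46,0.7,0.1],[0,0,0]],
  [0,[0.46,0.7,0.1],[0,0,0]],
  [0,[0,0,0],[0,0,0]],
])

```text
t: 3.48
tool_pos: [0.6626, -0.1897, 0.1551]
tool_rot: [-2.08, -2.352, 0.0]
contact_force: [-0.2, 1.3, 0.2]
opening: 0.0
grip_force: 0.0
```

```bash
python3 - <<'E'
from h import *
from station import ctrl,imaging
delta(ctrl.get_obs(),[.665,-.188,.02],96.5)
im=imaging.get_image('side'); np.savez('side1.npz',**im)
cv2.imwrite('pics/side1.png',im['color'][150:384,230:450].repeat(2,0).repeat(2,1))
print(proj(im,[.665,-.188,.02]))
E
```

```text
t 3.475 pos [ 0.6626 -0.1897  0.1551] yaw 97.01 F [-0.2  1.3  0.2]
 shift [0.02 0.06 2.7 ] turn [-0.01 -0.01  0.06]
[352.99794887 308.29602659]
```

View pics/side1.png

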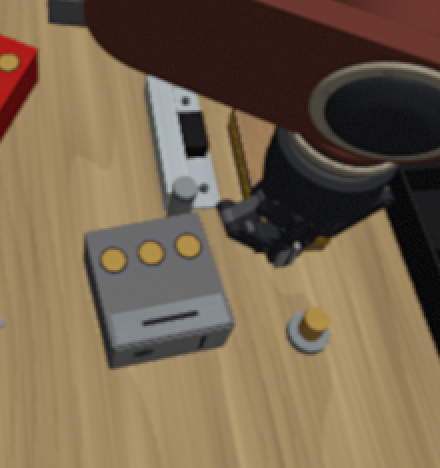

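The side view shows the landing spot, at about (246,317) in the crop, clear between the changer's side and the bolt at (308,325). I'll descend.

Emit:
play_rows([
  [0,[0.02,0.04,0.9],[0,0,0]],
  [0,[0,0,0.9],[0,0,0]],
  [0,[0,0,0.7],[0,0,0]],
  [0,[0,0,0.2],[0,0,0]],
])

```text
t: 4.03
tool_pos: [0.661, -0.191, 0.0191]
tool_rot: [-2.082, -2.346, 0.003]
contact_force: [-0.3, 0.9, 6.9]
opening: -0.0001
grip_force: 2.4
```

```bash
python3 - <<'E'
from h import *
from station import ctrl
delta(ctrl.get_obs(),[.665,-.188,.02],96.5)
# arc plan: contact fixed in changer frame, changer pivots about the post; finger centre in post-pivot frame
P=np.array([.6212,-.0727]); c=np.array([.5813,-.1554])
rot=lambda a:np.array([[np.cos(a),-np.sin(a)],[np.sin(a),np.cos(a)]])
a0=np.radians(96.5); r=rot(a0).T@(c-P); print('centre in pivot frame',r)
f0=r+np.array([-.042,-.0695]); prev=None
f0[0]+=.012   # gap to post closes ~12 mm
for ph in list(np.arange(96.5,-2,-8)):
    a=np.radians(ph); p=P+rot(a)@f0
    if prev is not None: print(ph, p.round(4),'step in tool axes (x=own x,y=own -y) of prev',((np.diag([1,-1])@rot(np.radians(prev[1])).T@(p-prev[0]))/.05).round(2))
    prev=(p,ph)
E
```

```text
t 4.025 pos [ 0.661  -0.191   0.0191] yaw 96.81 F [-0.3  0.9  6.9]
 shift [ 0.05  0.09 -0.02] turn [-0.03 -0.02  0.04]
centre in pivot frame [-0.07765158  0.04900542]
88.5 [ 0.6389 -0.1809] step in tool axes (x=own x,y=own -y) of prev [-0.04 -0.3 ]
80.5 [ 0.6236 -0.1823] step in tool axes (x=own x,y=own -y) of prev [-0.04 -0.3 ]
72.5 [ 0.6084 -0.1815] step in tool axes (x=own x,y=own -y) of prev [-0.04 -0.3 ]
64.5 [ 0.5934 -0.1787] step in tool axes (x=own x,y=own -y) of prev [-0.04 -0.3 ]
56.5 [ 0.5789 -0.1738] step in tool axes (x=own x,y=own -y) of prev [-0.04 -0.3 ]
48.5 [ 0.5652 -0.1669] step in tool axes (x=own x,y=own -y) of prev [-0.04 -0.3 ]
40.5 [ 0.5527 -0.1582] step in tool axes (x=own x,y=own -y) of prev [-0.04 -0.3 ]
32.5 [ 0.5414 -0.1478] step in tool axes (x=own x,y=own -y) of prev [-0.04 -0.3 ]
24.5 [ 0.5317 -0.136 ] step in tool axes (x=own x,y=own -y) of prev [-0.04 -0.3 ]
16.5 [ 0.5238 -0.1229] step in tool axes (x=own x,y=own -y) of prev [-0.04 -0.3 ]
8.5 [ 0.5178 -0.1089] step in tool axes (x=own x,y=own -y) of prev [-0.04 -0.3 ]
0.5 [ 0.5137 -0.0941] step in tool axes (x=own x,y=own -y) of prev [-0.04 -0.3 ]
```

Emit:
play_rows([
  [0,[0,-0.1,0],[0,0,0]],
  [0,[-0.02,-0.2,0],[0,0,0.67]],
  [0,[-0.02,-0.2,0],[0,0,0.67]],
  [0,[-0.02,-0.2,0],[0,0,0.67]],
  [0,[-0.02,-0.2,0],[0,0,0.67]],
  [0,[-0.02,-0.2,0],[0,0,0.67]],
  [0,[-0.02,-0.2,0],[0,0,0.67]],
  [0,[0,0,0],[0,0,0]],
])

```text
t: 5.03
tool_pos: [0.5995, -0.1913, 0.0235]
tool_rot: [2.65, 1.682, 0.003]
contact_force: [-0.7, -0.1, 0.7]
opening: 0.0002
grip_force: 0.0
```

```bash
python3 - <<'E'
from h import *
from station import ctrl,imaging
delta(ctrl.get_obs(),[.5934,-.1787,.02],64.5)
a=imaging.get_image('side')['color'][150:384,180:430]; b=imaging.get_image('top'); np.savez('top2.npz',**b)
cv2.imwrite('pics/p2.png',np.hstack([cv2.resize(a,(400,374)),cv2.resize(b['color'][80:240,250:421],(400,374))]))
E
```

```text
t 5.025 pos [ 0.5995 -0.1913  0.0235] yaw 64.79 F [-0.7 -0.1  0.7]
 shift [ 0.18 -0.22  0.07] turn [0.02 0.   0.04]
```

View pics/p2.png

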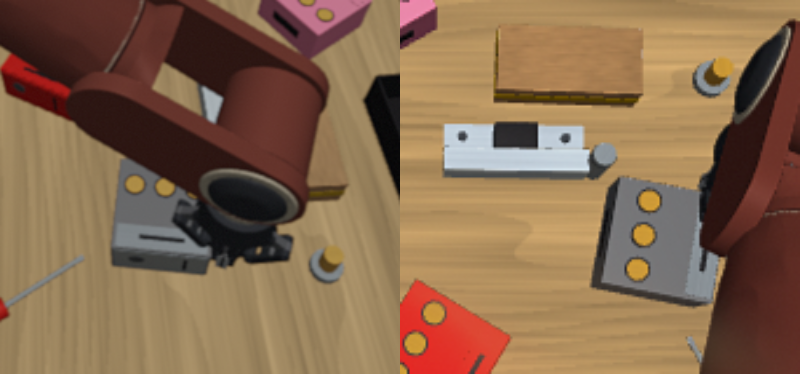

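```bash
python3 - <<'E'
from h import *
im=dict(np.load('top2.npz'))
px=lambda u,v:(250+(u-400+.5)/2.339-.5,80+(v+.5)/2.3375-.5)
TL,BL,BR=[ray(im,px(*p),.06)[:2] for p in [(622,178),(606,286),(712,303)]]
print(TL,BL,BR,np.linalg.norm(TL-BL),np.linalg.norm(BR-BL),'c',(TL+BR)/2)
d=BL-TL; e=BL-BR; print(np.degrees(np.arctan2(d[1],d[0]))-90,np.degrees(np.arctan2(e[1],e[0])))
E
```

```text
[ 0.59956511 -0.09305665] [ 0.49103443 -0.07532676] [ 0.47490873 -0.17851258] 0.10996935531810026 0.10443826762380885 c [ 0.53723692 -0.13578461]
80.72195270367226 81.11776203848768
```

The side view (left) and top view (right) show the changer turned to about 81°, clear of the post. Its far-left corner is at (622,178) and the post is at (603,155). Next I'll push on the front face near its robot-side end, which keeps turning it while bringing it in beside the post.

Emit:
play_rows([
  [0,[0,0.2,0],[0,0,0]],
  [0,[0,0,-0.9],[0,0,-1]],
  [0,[0,0,-0.9],[0,0,-1]],
  [0,[-0.2,-0.8,0],[0,0,0]],
  [0,[-0.2,-0.8,0],[0,0,0]],
  [0,[-0.2,-0.8,0],[0,0,0]],
  [0,[0,0,0],[0,0,0]],
])

```text
t: 6.0
tool_pos: [0.4831, -0.2052, 0.1108]
tool_rot: [-2.393, -2.034, 0.001]
contact_force: [1.0, 0.2, -0.1]
opening: 0.0001
grip_force: 0.0
```

```bash
python3 - <<'E'
from h import *
from station import ctrl
delta(ctrl.get_obs(),[.486,-.206,.02],81)
E
```

```text
t 6.0 pos [ 0.4831 -0.2052  0.1108] yaw 80.73 F [ 1.   0.2 -0.1]
 shift [-0.01  0.06  1.82] turn [-0.01 -0.   -0.03]
```

Emit:
play_rows([
  [0,[0,0.05,0.7],[0,0,0]],
  [0,[0,0,0.7],[0,0,0]],
  [0,[0,0,0.4],[0,0,0]],
  [0,[0.2,-0.03,0],[0,0,0.5]],
  [0,[0.2,-0.03,0],[0,0,0.5]],
  [0,[0.2,-0.04,0],[0,0,0.5]],
  [0,[0.2,-0.05,0],[0,0,0.5]],
  [0,[0.2,-0.06,0],[0,0,0.5]],
])

```text
t: 7.0
tool_pos: [0.4911, -0.1561, 0.0212]
tool_rot: [-2.709, -1.59, 0.012]
contact_force: [-15.3, -10.9, 6.7]
opening: 0.0001
grip_force: 7.9
```

```bash
python3 - <<'E'
from h import *
from station import ctrl,imaging
delta(ctrl.get_obs(),[.486,-.15,.02],61)
a=imaging.get_image('side')['color'][150:384,180:430]; b=imaging.get_image('top'); np.savez('top3.npz',**b)
cv2.imwrite('pics/p3.png',np.hstack([cv2.resize(a,(400,374)),cv2.resize(b['color'][80:240,250:421],(400,374))]))
E
```

```text
t 7.0 pos [ 0.4911 -0.1561  0.0212] yaw 60.81 F [-15.3 -10.9   6.7]
 shift [ 0.06 -0.15  0.02] turn [-0.03  0.05 -0.02]
```

View pics/p3.png

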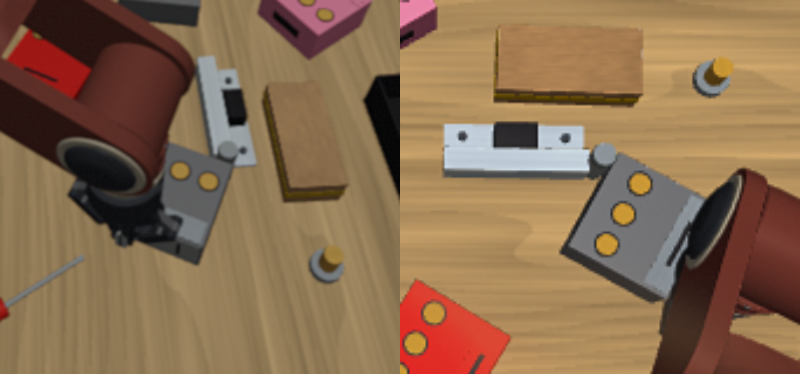

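The view shows the changer at about 62°, its back corner against the post: corners near (620,155), (570,247) and (660,297). I'll compute its pose and continue.

```bash
cat >> h.py <<'E'
def pose3(im,TL,BL,BR):
    "corners of changer top in the stacked picture: back-right(own -y), back-left(own +y), front-left; prints rail-frame pose too"
    px=lambda u,v:(250+(u-400+.5)/2.339-.5,80+(v+.5)/2.3375-.5)
    TL,BL,BR=[ray(im,px(*p),.06)[:2] for p in (TL,BL,BR)]
    c=(TL+BR)/2; d=BL-TL; e=BL-BR; a=np.degrees(np.arctan2(d[1],d[0]))-90; b=np.degrees(np.arctan2(e[1],e[0]))
    q=R.from_euler('z',1.5,degrees=True).as_matrix()[:2,:2]@(c-[.6212,-.0727])
    print('c',c.round(4),'yaws',a.round(1),b.round(1),'sides',np.linalg.norm(d).round(3),np.linalg.norm(e).round(3),'in rail',q.round(4),'dist',np.linalg.norm(q).round(3))
    return c,np.radians((a+b)/2)
E
python3 - <<'E'
from h import *
im=dict(np.load('top3.npz'))
c,a=pose3(im,(620,153),(570,248),(660,298))
f=np.array([.4911,-.1561])-c; print('finger own',np.cos(a)*f[0]+np.sin(a)*f[1],-np.sin(a)*f[0]+np.cos(a)*f[1])
E
```

```text
c [ 0.5523 -0.1097] yaws 62.1 60.7 sides 0.109 0.1 in rail [-0.0679 -0.0388] dist 0.078
finger own -0.07001169707718347 0.031507864000401196
```

Emit:
play_rows([
  [0,[0.14,-0.16,0],[0,0,0.67]],
  [0,[0.14,-0.16,0],[0,0,0.67]],
  [0,[0.14,-0.16,0],[0,0,0.67]],
  [0,[0.14,-0.16,0],[0,0,0.67]],
  [0,[0.14,-0.16,0],[0,0,0.67]],
  [0,[0.14,-0.16,0],[0,0,0.67]],
])

```text
t: 7.85
tool_pos: [0.4799, -0.0946, 0.0213]
tool_rot: [3.043, 0.777, -0.031]
contact_force: [-33.7, -14.6, 23.7]
opening: 0.0002
grip_force: 17.9
```

```bash
python3 - <<'E'
from h import *
from station import ctrl,imaging
delta(ctrl.get_obs(),[.486,-.1,.02],30)
a=imaging.get_image('side')['color'][150:384,180:430]; b=imaging.get_image('top'); np.savez('top4.npz',**b)
cv2.imwrite('pics/p4.png',np.hstack([cv2.resize(a,(400,374)),cv2.resize(b['color'][80:240,250:421],(400,374))]))
E
```

```text
t 7.85 pos [ 0.4799 -0.0946  0.0213] yaw 28.67 F [-33.7 -14.6  23.7]
 shift [0.06 0.15 0.02] turn [-0.03  0.14 -0.17]
```

View pics/p4.png

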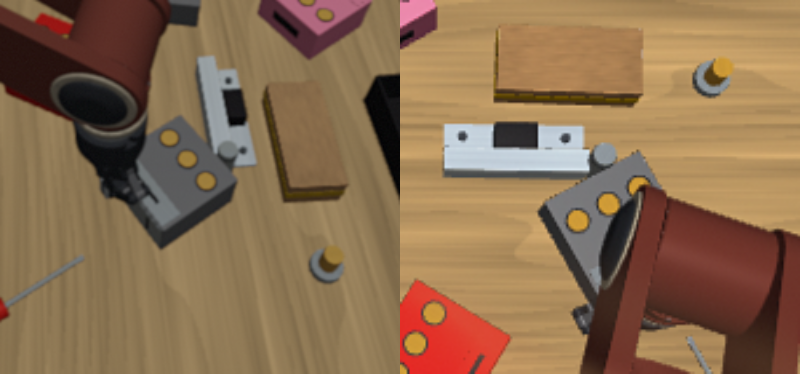

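The changer is at about 30° and has slid, so the post now touches near the middle of its back. I'll switch to its own -y side near the front corner, which turns it about the post and carries it along the rail.

```bash
python3 - <<'E'
from h import *
from station import ctrl
im=dict(np.load('top4.npz'))
c,a=pose3(im,(640,153),(541,209),(594,302))
a=np.radians(30)
d=lambda x,y:c+[np.cos(a)*x-np.sin(a)*y,np.sin(a)*x+np.cos(a)*y]
print('post own', (np.array([[np.cos(a),np.sin(a)],[-np.sin(a),np.cos(a)]])@(np.array([.6212,-.0727])-c)))
for n,p in [('retreat',d(-.11,.03)),('corner',d(-.115,-.11)),('start',d(-.038,-.085))]:
    print(n,p); delta(ctrl.get_obs(),[*p,.02],30)
E
```

```text
c [ 0.5501 -0.0874] yaws 30.0 28.9 sides 0.115 0.106 in rail [-0.0706 -0.0165] dist 0.073
post own [ 0.068885   -0.02280392]
retreat [ 0.43987909 -0.11641296]
t 7.95 pos [ 0.4799 -0.0936  0.0213] yaw 28.78 F [-29.3  -9.1  21.9]
 shift [-0.92  0.01  0.04] turn [-0.04  0.13 -0.15]
corner [ 0.50554896 -0.24015652]
t 7.95 pos [ 0.4799 -0.0936  0.0213] yaw 28.78 F [-29.3  -9.1  21.9]
 shift [-0.96  2.82  0.03] turn [-0.04  0.13 -0.15]
start [ 0.55973292 -0.18000589]
t 7.95 pos [ 0.4799 -0.0936  0.0213] yaw 28.78 F [-29.3  -9.1  21.9]
 shift [0.57 2.28 0.  ] turn [-0.04  0.13 -0.15]
```

Emit:
play_rows([
  [0,[-0.5,0,0],[0,0,0]],
  [0,[0,0,-0.9],[0,0,0]],
  [0,[0,0,-0.9],[0,0,0]],
  [0,[0.36,0.76,0],[0,0,0]],
  [0,[0.36,0.76,0],[0,0,0]],
  [0,[0.36,0.76,0],[0,0,0]],
  [0,[0,0,0],[0,0,0]],
])

```text
t: 8.82
tool_pos: [0.5683, -0.1798, 0.1116]
tool_rot: [3.043, 0.776, 0.002]
contact_force: [0.4, 0.7, 0.3]
opening: -0.0001
grip_force: 0.0
```

```bash
python3 - <<'E'
from h import *
from station import ctrl,imaging
delta(ctrl.get_obs(),[.56,-.18,.02],30)
b=imaging.get_image('top'); np.savez('top5.npz',**b)
cv2.imwrite('pics/p5.png',cv2.resize(b['color'][80:240,250:421],(400,374)))
E
```

```text
t 8.825 pos [ 0.5683 -0.1798  0.1116] yaw 28.6 F [0.4 0.7 0.3]
 shift [-0.15 -0.08  1.83] turn [ 0.01 -0.01 -0.17]
```

View pics/p5.png

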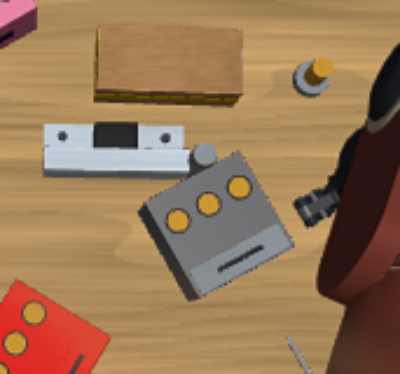

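The changer has not moved, at about 30°, and the finger at (318,207) is clear of its right-hand side. I'll descend and push along the arc.

Emit:
play_rows([
  [0,[-0.15,0,0.8],[0,0,0]],
  [0,[0,0,0.8],[0,0,0]],
  [0,[0,-0.15,0.2],[0,0,0]],
  [0,[-0.05,-0.2,0],[0,0,0.4]],
  [0,[-0.07,-0.2,0],[0,0,0.67]],
  [0,[-0.07,-0.2,0],[0,0,0.67]],
  [0,[-0.07,-0.2,0],[0,0,0.67]],
  [0,[-0.07,-0.2,0],[0,0,0.67]],
])

```text
t: 9.88
tool_pos: [0.5231, -0.1339, 0.0229]
tool_rot: [3.137, 0.106, 0.002]
contact_force: [-1.4, -3.3, 0.9]
opening: 0.0
grip_force: 1.7
```

```bash
python3 - <<'E'
from h import *
from station import ctrl,imaging
delta(ctrl.get_obs(),[.56,-.18,.02],-1.5)
b=imaging.get_image('top'); np.savez('top6.npz',**b)
cv2.imwrite('pics/p6.png',cv2.resize(b['color'][80:240,250:421],(400,374)))
E
```

```text
t 9.875 pos [ 0.5231 -0.1339  0.0229] yaw 3.87 F [-1.4 -3.3  0.9]
 shift [0.67 0.97 0.06] turn [ 0.02 -0.01  0.67]
```

View pics/p6.png

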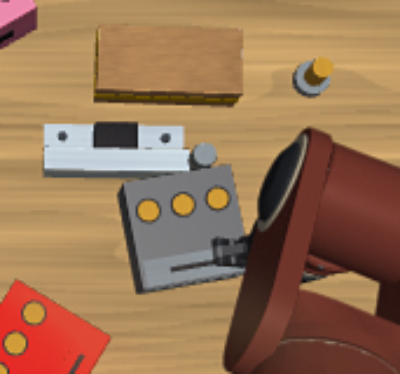

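The changer is now at about 9° and further along the rail. I'll give it one more nudge, then retreat to the front for a two-finger flush push.

Emit:
play_rows([
  [0,[-0.03,-0.2,0],[0,0,0.67]],
  [0,[0,-0.16,0],[0,0,0]],
  [0,[0,0.4,0],[0,0,0]],
  [0.6,[0,0,-0.9],[0,0,0]],
  [0.6,[0,0,-0.9],[0,0,0]],
  [0.6,[-0.8,0,0],[0,0,0]],
  [0.6,[-0.8,0,0],[0,0,0]],
  [0.6,[0,0,0],[0,0,0]],
])

```text
t: 10.92
tool_pos: [0.4389, -0.1344, 0.111]
tool_rot: [-3.141, 0.038, -0.0]
contact_force: [0.4, 0.2, -0.7]
opening: 0.0514
grip_force: 0.0
```

```bash
python3 - <<'E'
from h import *
from station import ctrl,imaging
o=ctrl.get_obs(); print(o['opening'])
b=imaging.get_image('top'); np.savez('top7.npz',**b)
cv2.imwrite('pics/p7.png',cv2.resize(b['color'][80:240,250:421],(400,374)))
delta(o,[.46,-.05,.02],-1.5)
E
```

```text
0.051374325235833726
t 10.925 pos [ 0.4389 -0.1344  0.111 ] yaw -1.4 F [ 0.4  0.2 -0.7]
 shift [ 0.38 -1.7   1.82] turn [-0.   -0.    0.01]
```

View pics/p7.png

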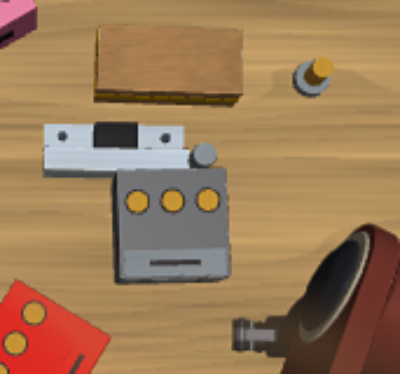

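```bash
python3 - <<'E'
from h import *
im=dict(np.load('top7.npz'))
c,a=pose3(im,(626,168),(517,171),(522,279))
E
```

```text
c [ 0.5536 -0.045 ] yaws 1.8 2.3 sides 0.109 0.109 in rail [-0.0683  0.0259] dist 0.073
```

The changer lies at x -68 mm, y +26 mm and about 3° off square, so it is already in tolerance. A gentle two-finger push will make it flush.

Emit:
play_rows([
  [0.6,[0.3,-0.9,0],[0,0,0]],
  [0.6,[0.1,-0.9,0],[0,0,0]],
  [0.6,[0,0,0.9],[0,0,0]],
  [0.6,[0,0,0.9],[0,0,0]],
  [0.6,[0.3,0,0],[0,0,0]],
  [0.6,[0.15,0,0],[0,0,0]],
  [0.6,[0.1,0,0],[0,0,0]],
  [0.6,[0.08,0,0],[0,0,0]],
])

```text
t: 11.98
tool_pos: [0.4879, -0.0441, 0.0211]
tool_rot: [-3.138, 0.031, 0.032]
contact_force: [-36.9, 3.3, 30.1]
opening: 0.0513
grip_force: 18.5
```

```bash
python3 - <<'E'
from h import *
from station import ctrl,imaging
delta(ctrl.get_obs(),[.491,-.045,.02],-1.5)
E
```

```text
t 11.975 pos [ 0.4879 -0.0441  0.0211] yaw -1.13 F [-36.9   3.3  30.1]
 shift [0.06 0.02 0.02] turn [-0.02  0.15  0.05]
```

It is pressed against the rail. I'll retreat and check.

Emit:
play_rows([
  [0.6,[-0.4,0,0],[0,0,0]],
  [0.6,[-0.4,0,0],[0,0,0]],
  [0.6,[0,0,-0.9],[0,0,0]],
  [0.6,[0,0,-0.9],[0,0,0]],
  [0.6,[0,0.9,-0.5],[0,0,0]],
  [0.6,[0,0.9,-0.5],[0,0,0]],
  [0.6,[0,0.9,0],[0,0,0]],
  [0.6,[0,0,0],[0,0,0]],
])

```text
t: 12.98
tool_pos: [0.452, -0.1824, 0.1634]
tool_rot: [3.139, -0.044, 0.005]
contact_force: [-0.1, 0.3, 0.2]
opening: 0.0512
grip_force: 0.0
```

```bash
python3 - <<'E'
from h import *
from station import ctrl,imaging
o=ctrl.get_obs(); print(o['tool_pos'],o['contact_force'])
b=imaging.get_image('top'); np.savez('top8.npz',**b)
cv2.imwrite('pics/p8.png',cv2.resize(b['color'][80:240,250:421],(400,374)))
E
```

```text
[ 0.45203261 -0.1824127   0.16344917] [-0.0834533  0.3400302  0.1504956]
```

View pics/p8.png

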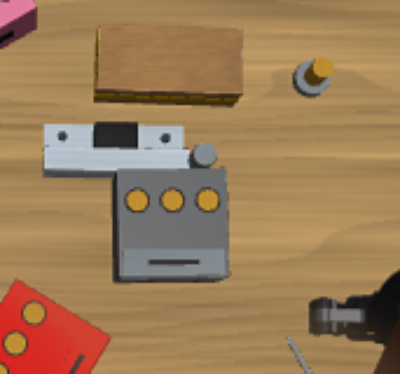

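The last view shows the changer against the rail, with its coins next to the rail and its slot strip at (174,262) facing the robot. The gripper is well clear. I'll hand it in.

```bash
python3 - <<'E'
from h import *
from station import ctrl
im=dict(np.load('top8.npz')); pose3(im,(626,168),(518,170),(522,278))
print(ctrl.finish_job())
E
```

```text
c [ 0.5541 -0.045 ] yaws 1.2 1.8 sides 0.108 0.109 in rail [-0.0678  0.026 ] dist 0.073
the job is handed in; nothing more can be done
None
```

I pushed the changer about a quarter turn and handed the job in at about 13 s of the 48 s; it lies about 68 mm from the rail's centre line, 26 mm past the post and within about 3° of square, coin slot facing the robot, but the hand-in returned no verdict and it pivoted against the post only after first swinging clear of it.

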